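# Wedge the dice box's catch peg

## Task

Shut the lid of the oak dice box. Then turn the dark winged peg on its front rail clockwise until its brass catch lies across the brass plate on the lid, pressing it down into its tapered hole while you turn, so that it wedges and the catch stays over the plate when you let go. Press firmly but not brutally (never more than about 20 N), and leave the dragon, the die and the glass stones alone.

Things in the scene. Friction and masses are not known exactly. Their poses are not given: they have to be found in the camera images.
- box: Oak dice box, fixed, 180 (x) x 220 (y) x 85 mm high, open on top; origin at the centre of its underside, z up; its front (-x) faces the robot at yaw 0. On the middle of its front stands a solid oak rail block, 56 (x) x 100 (y) x 88 mm high, that holds the peg: the peg's axis is at x = -118 mm, y = 0 in the box frame.
- lid (a joint): Hinge of the oak lid, rad: 0 shut, grows as it opens. The lid is a plain board 180 x 220 x 10 mm, 0.25 kg, hinged on the box's far (+x) rim; friction keeps it where it is left. It starts open by 0.5 to 1.0 and takes a few newtons near its front edge to push down; shut, its upper face is 95.5 mm above the table.
- lid_hinge (a point): Middle of the lid's hinge line (the line runs along the box's y), at x = 90 mm, height 85 mm in the box frame. The lid extends from here 180 mm toward the box's front; its upper face is 10.5 mm off the hinge line.
- lid_keeper (a point): Centre of the brass keeper plate (30 mm in from the lid's front edge, 42 mm wide along it) let into the lid's upper face; this point is 17 mm in from the middle of the front edge. The catch must end above the plate.
- swing (a joint): Turn of the peg, rad: 0 at rest, grows clockwise seen from above; at 1.3 the catch points exactly along the box's +x, straight over the keeper plate; from 0.9 to 1.7 it still lies over it. It turns stiffly (turn it slowly, some 0.15 rad/s). A return spring (about 0.08 N m at 1.3) turns it back to 0 when let go, unless wedged; even wedged it may slip back by up to 0.3 on letting go.
- peg_head (a point): Point on the peg's axis 34 mm above the peg's foot: grip the wing head here, from above, across its 14 mm (peg y). Turning the peg under load takes up to about 0.4 N m, so grip it hard (40 N or more). Before letting go, ease the push and the side load off, then open the fingers cleanly.
- catch_tip (a point): Outer end of the brass catch arm, 68 mm from the peg's axis.
- dragon: Pewter dragon miniature on a round black base of 44 mm, about 60 mm high; origin at the centre of its underside. Leave alone.
- die: Translucent red twenty-sided die, 24 mm; origin at its underside. Leave alone.
- stone0: Smoky glass counting stone, 27 mm wide, 10 mm high; leave alone.
- stone1: Second smoky glass counting stone, same size; leave alone.
- hole_mouth (a point): Mouth of the tapered hole: on the peg's axis, at the rail's top, 88 mm above the table. The peg slides down against about 5 N of dry friction for 1.5 to 4.5 mm (worn differently each time), then the taper bites; it does not rise by itself. Pressed with 13 to 17 N while being turned, it creeps some 2 to 6 mm in and then holds. Much under 10 N does not hold; without turning it needs 20 N or more.
- peg_foot (a point): Foot of the upright friction peg: the point on its axis at the underside of its brass collar (107 mm above the table when loose), z up, x along the brass catch arm. Its dark wooden wing head is a flat plate 46 mm along the peg's x, 14 mm thick (peg y), from 12 to 49 mm above this point. The catch arm, 13 mm wide, lies under the head, reaches 68 mm from the axis, its top 5 mm above this point.
- squeeze (a joint): How far the stiff spring washer between the peg's head and its shank is squeezed, m: in proportion to the push, 1 mm at 20 N; beyond 1.1 mm (22 N) it is damaged. It springs back.

How it is judged:
On the way, in this order (a step that is already met when the one before it is completed fails the run):
1. the lid is shut (value of joint lid below 0.03 rad), for 0.2 s.
2. the catch has been turned across the keeper plate (value of joint swing above 0.9 rad and value of joint lid below 0.03 rad), for 0.1 s.
At the end, for the whole second after the job is handed in: The lid is shut (within 0.03 rad), and the released peg stays wedged with its catch over the keeper plate: swing between 0.9 and 1.7 rad (1.3 is straight) and at rest (turning slower than 0.03 rad/s) (all of step 2 and value of joint swing below 1.7 rad and velocity of joint swing between -0.03 and 0.03 rad/s); the robot touches nothing.
It fails at once if the peg is pressed down with more than 20 N (the washer is squeezed by over 1.1 mm, 22 N) (value of joint squeeze above 0.0011 m).
It fails at once if the dragon, the die or a stone is moved by more than 15 mm (distance of any of dragon, die, stone0, stone1 from where it was at the start of the episode above 0.015 m).
It also fails if it takes over 72 s, if anything falls off the work surface, if the arm or the gripper's body presses on something with over 40 N, if the wrist force passes 120 N, or if a joint passes its speed limit or range.

## Robot

A 7-joint arm with a two-finger parallel gripper is mounted at the origin on the work surface. World frame = base frame: x ahead of the robot, y to its left, z up, the work surface at z = 0. Lengths are in m, angles in rad, forces in N, time in s.
With the tool pointing down it reaches from about 0.4 to 0.925 m from the base axis. Payload 4.1 kg.
Tool frame: the origin (TCP) lies at the very end of the fingers, on their centre line; the grasp point (between the pads) lies 19 mm behind it; z points along the fingers, y is the line along which they close (so a half turn about z gives the same grasp; the last joint's range is limited). The gripper opens to 85 mm and grips with 20 to 120 N. Pads are 22 mm wide; open, the fingers measure 114 mm over their backs; the gripper's body (76 mm by 85 mm) begins 54 mm behind the grasp point. The pads swing forward as they close: fully open they stand 13 mm farther back than shut.
Start: joints at [1.135, 0.398, 0.045, 1.537, -0.019, 1.207, -0.051], TCP at [0.215, -0.614, 0.195] pointing down, gripper open.
Joint ranges: [-2.82, 2.82], [-0.49, 2.23], [-1.37, 1.46], [0, 2.46], [-1.36, 4.5], [0.23, 2], [-2.94, 2.94]. Speed limits (rad/s): [2.57, 2.57, 3.14, 3.14, 3.14, 3.14, 3.14].

## Interface

Orientations are given as a 3x3 rotation matrix whose columns are the frame's x, y, z axes.
In Python, from cell import monitor, grab_frame, get_calibration, manip gives the robot as it stands.
- The arm moves only by the tool servo_tool, never from a script. Its argument "increments" is a list of rows, each an object of numbers: "tx", "ty", "tz": the shift along the world's x, y, z scaled (see below); "ax", "ay", "az": the turn, a rotation vector about the world's x, y, z scaled (see below); "fingers": the closure, from -1 (fully open) to 1 (shut). A call has 1 to 8 rows; each row shifts and turns the commanded pose from where the row before left it; what a row does not reach is not made up. The controller multiplies each number of a shift by 0.15 m and each number of a turn by 30 degrees. A row lasts 1/10 s, in which the tool goes at most 50 mm and 8.59 degrees, less where a joint would pass 70% of its speed; a pose out of reach is approached as far as the arm can. A call with a number of a shift or a turn outside -1 to 1 is refused whole. A call with a gripper value outside its range is refused whole. The fingers move at their own pace and stop on an object; "squeeze" is the grip in N (left out, the last holds). Time passes only in rows, so rows that do not move let the fingers close. It gives the time, the measured TCP pose, the force, the opening and the grip force at its end, in the units of the state.
- monitor.sense(): the state, without advancing time (a new reading comes with each control period).
- grab_frame(name): name is "side" or "top" or "wrist"; returns (picture, depth): 400x640x3 uint8, blue, green, red; 400x640 float32, m along the optical axis (not along the pixel's ray), 0 where there is no reading.
- get_calibration(name): a dict with "vertical_fov" (degrees; the focal length in pixels is half the picture's height over the tangent of half this angle, whatever the lens; pixels are square), "cx", "cy" (the principal point, pixels), "R" (3x3) and "t" (3): a world point X has camera coordinates R X + t. Camera axes: x right, y down, z forward; pixel columns grow to the right and rows downward; lengths in m; the calibration is good to about 2 mm. A picture is of the moment at which its call begins: read the wrist's pose just before it. get_calibration takes no time and is no camera call; for the wrist camera it gives the pose at the moment of the call.
- manip.job_done(): hands the job in; it is judged then, once.
The state is a dict: "time_s": time; "joint_pos": joint angles; "dq": joint speeds; "joint_efforts": joint torques, N m; "ee_pos": TCP position; "tool_rot": TCP orientation; "force": force on the tool from outside, world axes, zero at the start; "ft_torque": the same for the moment, N m; "gripper_width": opening from 0.0 (shut) to 1.0 (fully open); "grip_force": force on a finger pad.
Only numpy, scipy, OpenCV 4.12 (cv2) and the standard library are available. Lean on these libraries where they do the work, as an engineer would, in place of code of your own. Each camera call takes 0.05 s, during which the arm holds its last target. There are 200 camera calls.

## Working session

There is one attempt and no reset: what is moved stays moved. The work goes in short steps, Python scripts to look and compute and a tool call to move; the robot and the scene stay as the last step left them, time stands still between calls to the robot, and variables do not carry over. Pictures are saved under pics/ and viewed, at most 10 in all, crops included, and the job is handed in when it is done.

Besides the shell and the picture viewer there is one more tool, called after "Call:" by a JSON object that holds its "fn" and its "kwargs". servo_tool: Moves the arm, as the interface text tells. Its arguments: {"type":"object","properties":{"increments":{"type":"array","items":{"type":"object","properties":{"tx":{"type":"number"},"ty":{"type":"number"},"tz":{"type":"number"},"ax":{"type":"number"},"ay":{"type":"number"},"az":{"type":"number"},"fingers":{"type":"number"}}}},"squeeze":{"type":"number"}},"required":["increments"]}

```bash
mkdir -p pics; cat > h.py <<'E'
import numpy as np, cv2
from cell import monitor, grab_frame, get_calibration, manip
def cal(n):
    c=get_calibration(n); f=200/np.tan(np.radians(c["vertical_fov"])/2)
    return f,c["cx"],c["cy"],np.array(c["R"]),np.array(c["t"])
def cloud(n,d):
    f,cx,cy,R,t=cal(n); v,u=np.mgrid[:400,:640]
    P=np.stack([(u-cx)/f*d,(v-cy)/f*d,d],-1)
    return (P-t)@R
def ray(n,u,v,z):
    f,cx,cy,R,t=cal(n); o=-R.T@t; r=R.T@np.array([(u-cx)/f,(v-cy)/f,1]); return o+r*(z-o[2])/r[2]
E
python3 - <<'E'
from h import *
for n in("side","top"):
    p,d=grab_frame(n); cv2.imwrite(f"pics/{n}0.png",p); np.save(f"{n}0.npy",d); print(n,get_calibration(n))
print(monitor.sense())
E
```

```text
side {'vertical_fov': 51.28216283590445, 'cx': 319.3207565669741, 'cy': 201.12037757976643, 'R': array([[ 0.69885601, -0.71520088,  0.00937986],
       [-0.54938229, -0.54513208, -0.63325359],
       [ 0.45801679,  0.43739995, -0.77388753]]), 't': array([-0.37611195,  0.42253141,  0.59157351])}
top {'vertical_fov': 47.55717136301098, 'cx': 317.20097622743697, 'cy': 200.27917589526714, 'R': array([[ 0.00737008, -0.99995101, -0.00660774],
       [-0.99604116, -0.00675555, -0.08863621],
       [ 0.08858723,  0.00723484, -0.99604215]]), 't': array([0.064602  , 0.58691726, 1.02207147])}
{'time_s': 0.1, 'joint_pos': array([ 1.13497877,  0.39915723,  0.04504336,  1.53775772, -0.01868534,
        1.20693812, -0.0506755 ]), 'dq': array([ 1.37878568e-04,  4.31339514e-05,  1.27048662e-04, -1.79747675e-03,
        2.00915556e-03, -1.36644386e-03, -1.79685537e-03]), 'joint_efforts': array([ 3.12535391e-03, -4.76262903e+01,  1.36970636e+00, -2.54949528e+01,
        1.18897227e-02,  5.00204347e-03, -6.27612575e-07]), 'ee_pos': array([ 0.21460904, -0.61285862,  0.1936406 ]), 'tool_rot': array([[ 9.43766450e-01,  3.30612065e-01, -7.42230823e-04],
       [ 3.30612867e-01, -9.43764960e-01,  1.68279944e-03],
       [-1.44137644e-04, -1.83356072e-03, -9.99998309e-01]]), 'force': array([ 0.95561468, -0.88244476,  0.16867413]), 'ft_torque': array([-0.01096979, -0.02895208, -0.03253572]), 'grip_force': 0.0, 'gripper_width': 1.0006824536098577}
```

View pics/top0.png

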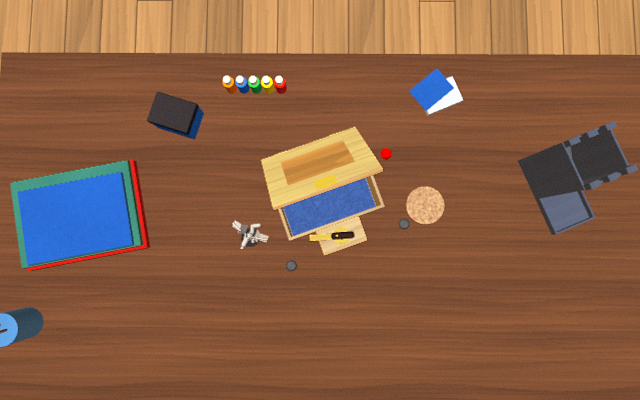

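View pics/side0.png

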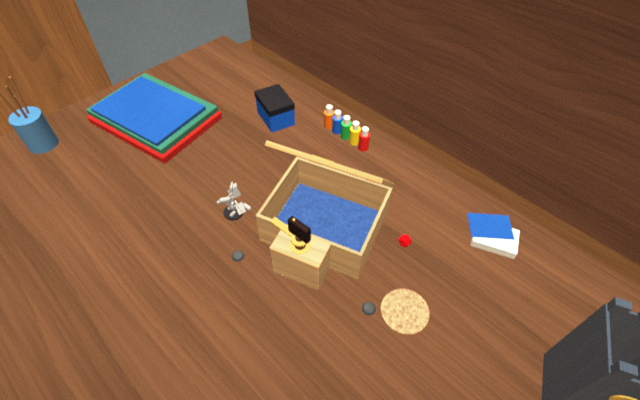

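The top view shows the rail at (340,237) with the peg head at (343,236) and the catch tip at (310,238). The lid is open. The dragon is at (250,235), the stones at (291,265) and (404,224), and the die at (386,154).

```bash
python3 - <<'E'
from h import *
p=cv2.imread("pics/top0.png"); d=np.load("top0.npy"); P=cloud("top",d)
hsv=cv2.cvtColor(p,cv2.COLOR_BGR2HSV)
v,u=np.mgrid[:400,:640]
roi=(u>255)&(u<390)&(v>120)&(v<262)&(d>0)
Z=P[...,2]
print("table z",np.median(Z[300:380,200:400]))
rail=roi&(v>205)&(abs(Z-0.088)<0.008)
Q=P[rail][:,:2]; 
# rail: connected comp at rail
n,l,s,c=cv2.connectedComponentsWithStats((rail).astype(np.uint8)); print(s[1:],c[1:])
# sloped lid plane fit
lid=roi&(Z>0.105)&(v<205)&(hsv[...,1]>60)
L=P[lid]; c0=L.mean(0); U,S,V=np.linalg.svd(L-c0); r=np.abs((L-c0)@V[2])<0.004
L=L[r];c0=L.mean(0);V=np.linalg.svd(L-c0)[2]; nrm=V[2]*np.sign(V[2][2]); print("lid n",nrm,"angle",np.arccos(nrm[2]),"yaw of lean",np.degrees(np.arctan2(nrm[1],nrm[0])),len(L), "zmax",L[:,2].max())
rr=cv2.minAreaRect(Q.astype(np.float32)); 
# peg head and brass
head=roi&(v>222)&(v<250)&(hsv[...,2]<70)&(u>315)&(u<365)
brass=roi&(v>222)&(v<250)&(hsv[...,1]>200)&(hsv[...,2]>150)&(u<340)
for n,m,z in(("head",head,.156),("brass",brass,.112)):
    pts=np.array([ray("top",a,b,z)[:2] for b,a in np.argwhere(m)],np.float32)
    print(n,len(pts),cv2.minAreaRect(pts),pts.mean(0),"z",np.percentile(Z[m],[5,50,95]))
    big=pts
m=(roi&(v>205)).astype(np.uint8)
crop=cv2.resize(p[115:275,240:420],None,fx=4.4,fy=3.7*4.4/3.7*1.0,interpolation=cv2.INTER_CUBIC)[:600]
crop=cv2.resize(p[205:270,225:415],None,fx=4.2,fy=4.2,interpolation=cv2.INTER_CUBIC); cv2.imwrite("pics/c1.png",crop)
for nm,a,b,z in(("dragon",244,240,0),("st0",291,266,.005),("st1",404,224,.005),("die",386,154,.012),("lidFL",274,207,.17),("lidFR",382,170,.17)): print(nm,ray("top",a,b,z),P[b,a])
E
```

```text
table z 3.252209055193318e-05
[[ 279  206  106   50 1239]] [[336.9362389  231.71589992]]
lid n [0.69562388 0.25445074 0.67183498] angle 0.8341129603496926 yaw of lean 20.091903781631004 5033 zmax 0.22855099889319147
head 113 ((0.5052558183670044, 0.01649894192814827), (0.01201553549617529, 0.042169276624917984), 0.42011383175849915) [0.50561184 0.01593124] z [0.15290562 0.15587318 0.15834457]Traceback (most recent call last):
  File "<stdin>", line 22, in <module>
cv2.error: OpenCV(4.12.0) /io/opencv/modules/imgproc/src/convhull.cpp:143: error: (-215:Assertion failed) total >= 0 && (depth == CV_32F || depth == CV_32S) in function 'convexHull'
```

```bash
python3 - <<'E'
from h import *
p=cv2.imread("pics/top0.png"); d=np.load("top0.npy"); P=cloud("top",d)
hsv=cv2.cvtColor(p,cv2.COLOR_BGR2HSV)
v,u=np.mgrid[:400,:640]; Z=P[...,2]
roi=(u>300)&(u<372)&(v>215)&(v<262)&(d>0)
print(hsv[237,318],p[237,318],hsv[248,340])
brass=roi&(hsv[...,0]>20)&(hsv[...,0]<32)&(hsv[...,1]>190)
pts=np.array([ray("top",a,b,.112)[:2] for b,a in np.argwhere(brass)],np.float32)
print(len(pts),cv2.minAreaRect(pts) if len(pts) else 0, pts[pts[:,1].argmax()] if len(pts) else 0)
top=roi&(Z>0.08)&(Z<.095)
q=P[top][:,:2].astype(np.float32)
print("rim/rail pts",len(q))
# coordinates in box yaw ~20 about head
for yaw in(16,18,20,22,24):
    c,s=np.cos(np.radians(yaw)),np.sin(np.radians(yaw)); a=(q-[.5055,.016])@np.array([[c,-s],[s,c]])
    f=a[a[:,0]<0.02]; print(yaw,"x",np.percentile(a[:,0],[0,1,2,5]),"y",np.percentile(f[:,1],[0,1,3,97,99,100]), f[:,1].std())
# front edge of rail: lowest pixel per col
e=[]
for uu in range(326,364):
    w=np.where(top[:,uu])[0]
    if len(w): e.append(P[w.max(),uu,:2])
e=np.array(e); k=np.polyfit(e[:,1],e[:,0],1); print("front edge slope yaw",np.degrees(np.arctan(-k[0])), np.std(e[:,0]-np.polyval(k,e[:,1])))
crop=cv2.resize(p[205:270,225:415],None,fx=4.2,fy=4.2,interpolation=cv2.INTER_CUBIC); cv2.imwrite("pics/c1.png",crop)
for nm,a,b,z in(("dragon",244,240,0),("st0",291,266,.005),("st1",404,224,.005),("die",386,154,.012),): print(nm,ray("top",a,b,z),P[b,a])
E
```

```text
[ 23 159 237] [ 89 201 237] [ 18 104 230]
0 0 0
rim/rail pts 1034
16 x [-0.03137547 -0.02920496 -0.0281348  -0.02603933] y [-0.0509579  -0.04944358 -0.04766886  0.0463477   0.04833406  0.05105106] 0.03115573578961996
18 x [-0.02978429 -0.02836799 -0.02757423 -0.0259304 ] y [-0.0503742  -0.04911198 -0.04765774  0.0463703   0.04846573  0.04935716] 0.031168786206813796
20 x [-0.02853379 -0.02799701 -0.02748079 -0.02596028] y [-0.04984888 -0.04922225 -0.04751709  0.04679227  0.04874064  0.04975143] 0.031139843713275387
22 x [-0.02954657 -0.02823999 -0.02747914 -0.02595185] y [-0.05016205 -0.04903029 -0.04749467  0.04711811  0.04903186  0.05051511] 0.031173084911430945
24 x [-0.03096918 -0.02899916 -0.02809573 -0.0259938 ] y [-0.05067701 -0.04919352 -0.04757498  0.04743791  0.04936078  0.05121724] 0.031292693196316404
front edge slope yaw 20.146571675967426 0.0006530025968298152
dragon [0.49383021 0.24041201 0.        ] [0.4938177  0.23162532 0.05247594]
st0 [0.43435823 0.12875944 0.005     ] [0.43456638 0.12852186 0.00874504]
st1 [ 0.53392718 -0.13484971  0.005     ] [ 0.53377776 -0.13412388  0.00894531]
die [ 0.69847131 -0.09271071  0.012     ] [ 0.69565997 -0.09059935  0.02652315]
```

View pics/c1.png

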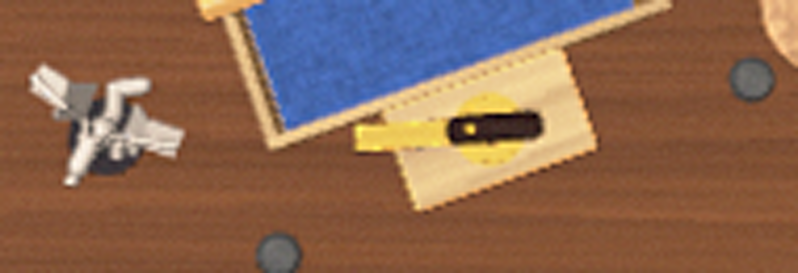

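The rail's top edges give yaw 20.1° and peg axis (0.5055, 0.016). The measured rail is ±28 × ±50 mm about that axis, which matches the given size. The catch points to 94.6°, as it should at swing 0. The lid is open by 0.834. Next I move over the lid with the fingers shut.

Call:
{"fn": "servo_tool", "kwargs": {"increments": [{"tx": 0.13,"ty": 0.22,"tz": 0.08,"az": 0.125,"fingers": 1},{"tx": 0.13,"ty": 0.22,"tz": 0.08,"az": 0.125,"fingers": 1},{"tx": 0.13,"ty": 0.22,"tz": 0.08,"az": 0.125,"fingers": 1},{"tx": 0.13,"ty": 0.22,"tz": 0.08,"az": 0.125,"fingers": 1},{"tx": 0.13,"ty": 0.22,"tz": 0.08,"az": 0.125,"fingers": 1},{"tx": 0.13,"ty": 0.22,"tz": 0.08,"az": 0.125,"fingers": 1},{"tx": 0.13,"ty": 0.22,"tz": 0.08,"az": 0.125,"fingers": 1},{"tx": 0.13,"ty": 0.22,"tz": 0.08,"az": 0.125,"fingers": 1}]}}

```text
validation failed for argument at $.in...
```

Call:
{"fn": "servo_tool", "kwargs": {"increments": [{"tx": 0.13,"ty": 0.22,"az": 0.125,"fingers": 1},{"tx": 0.13,"ty": 0.22,"az": 0.125,"fingers": 1},{"tx": 0.13,"ty": 0.22,"az": 0.125,"fingers": 1},{"tx": 0.13,"ty": 0.22,"az": 0.125,"fingers": 1},{"tx": 0.13,"ty": 0.22,"az": 0.125,"fingers": 1},{"tx": 0.13,"ty": 0.22,"az": 0.125,"fingers": 1},{"tx": 0.13,"ty": 0.22,"az": 0.125,"fingers": 1},{"tx": 0.13,"ty": 0.22,"az": 0.125,"fingers": 1}]}}

```text
validation failed for argument at $.in...
```

Call:
{"fn": "servo_tool", "kwargs": {"increments": [{"tx": 0.13,"ty": 0.22,"tz": 0.08,"ax": 0,"ay": 0,"az": 0.125,"fingers": 1},{"tx": 0.13,"ty": 0.22,"tz": 0.08,"ax": 0,"ay": 0,"az": 0.125,"fingers": 1},{"tx": 0.13,"ty": 0.22,"tz": 0.08,"ax": 0,"ay": 0,"az": 0.125,"fingers": 1},{"tx": 0.13,"ty": 0.22,"tz": 0.08,"ax": 0,"ay": 0,"az": 0.125,"fingers": 1},{"tx": 0.13,"ty": 0.22,"tz": 0.08,"ax": 0,"ay": 0,"az": 0.125,"fingers": 1},{"tx": 0.13,"ty": 0.22,"tz": 0.08,"ax": 0,"ay": 0,"az": 0.125,"fingers": 1},{"tx": 0.13,"ty": 0.22,"tz": 0.08,"ax": 0,"ay": 0,"az": 0.125,"fingers": 1},{"tx": 0.13,"ty": 0.22,"tz": 0.08,"ax": 0,"ay": 0,"az": 0.125,"fingers": 1}]}}

```text
time_s: 0.9
ee_pos: [0.3712, -0.3478, 0.2908]
tool_rot: [[0.65, 0.76, -0.0], [0.76, -0.65, 0.0], [-0.0, -0.0, -1.0]]
force: [0.8, 0.2, 0.1]
gripper_width: 0.001
grip_force: 0.0
```

Call:
{"fn": "servo_tool", "kwargs": {"increments": [{"tx": 0.14,"ty": 0.225,"tz": 0,"ax": 0,"ay": 0,"az": 0.125,"fingers": 1},{"tx": 0.14,"ty": 0.225,"tz": 0,"ax": 0,"ay": 0,"az": 0.125,"fingers": 1},{"tx": 0.14,"ty": 0.225,"tz": 0,"ax": 0,"ay": 0,"az": 0.125,"fingers": 1},{"tx": 0.14,"ty": 0.225,"tz": 0,"ax": 0,"ay": 0,"az": 0.125,"fingers": 1},{"tx": 0.14,"ty": 0.225,"tz": 0,"ax": 0,"ay": 0,"az": 0.125,"fingers": 1},{"tx": 0.14,"ty": 0.225,"tz": 0,"ax": 0,"ay": 0,"az": 0.125,"fingers": 1},{"tx": 0.14,"ty": 0.225,"tz": 0,"ax": 0,"ay": 0,"az": 0.125,"fingers": 1},{"tx": 0.14,"ty": 0.225,"tz": 0,"ax": 0,"ay": 0,"az": 0.125,"fingers": 1}]}}

```text
time_s: 1.7
ee_pos: [0.5391, -0.0782, 0.2903]
tool_rot: [[0.183, 0.983, -0.0], [0.983, -0.183, -0.0], [-0.0, -0.0, -1.0]]
force: [0.6, -0.2, -0.4]
gripper_width: -0.002
grip_force: 0.0
```

Call:
{"fn": "servo_tool", "kwargs": {"increments": [{"tx": 0.13,"ty": 0.225,"tz": 0,"ax": 0,"ay": 0,"az": 0.125,"fingers": 1},{"tx": 0.13,"ty": 0.225,"tz": 0,"ax": 0,"ay": 0,"az": 0.125,"fingers": 1},{"tx": 0.13,"ty": 0.225,"tz": 0,"ax": 0,"ay": 0,"az": 0.125,"fingers": 1},{"tx": 0.13,"ty": 0.225,"tz": 0,"ax": 0,"ay": 0,"az": 0.125,"fingers": 1},{"tx": 0,"ty": 0,"tz": -0.1,"ax": 0,"ay": 0,"az": 0,"fingers": 1},{"tx": 0,"ty": 0,"tz": -0.1,"ax": 0,"ay": 0,"az": 0,"fingers": 1},{"tx": 0,"ty": 0,"tz": -0.1,"ax": 0,"ay": 0,"az": 0,"fingers": 1},{"tx": 0,"ty": 0,"tz": -0.1,"ax": 0,"ay": 0,"az": 0,"fingers": 1}]}}

```text
time_s: 2.5
ee_pos: [0.6162, 0.0534, 0.2289]
tool_rot: [[-0.072, 0.997, -0.001], [0.997, 0.072, -0.001], [-0.001, -0.001, -1.0]]
force: [-0.5, -0.8, 0.7]
gripper_width: 0.002
grip_force: 0.0
```

Call:
{"fn": "servo_tool", "kwargs": {"increments": [{"tx": 0,"ty": 0,"tz": -0.06,"ax": 0,"ay": 0,"az": 0,"fingers": 1},{"tx": 0,"ty": 0,"tz": -0.06,"ax": 0,"ay": 0,"az": 0,"fingers": 1},{"tx": 0,"ty": 0,"tz": -0.04,"ax": 0,"ay": 0,"az": 0,"fingers": 1},{"tx": -0.027,"ty": -0.01,"tz": -0.033,"ax": 0,"ay": 0,"az": 0,"fingers": 1},{"tx": -0.027,"ty": -0.01,"tz": -0.033,"ax": 0,"ay": 0,"az": 0,"fingers": 1},{"tx": -0.027,"ty": -0.01,"tz": -0.033,"ax": 0,"ay": 0,"az": 0,"fingers": 1}]}}

```text
time_s: 3.1
ee_pos: [0.6045, 0.0509, 0.1918]
tool_rot: [[-0.075, 0.997, 0.001], [0.997, 0.075, -0.0], [-0.0, 0.001, -1.0]]
force: [0.3, 0.9, -0.6]
gripper_width: 0.001
grip_force: 0.0
```

Call:
{"fn": "servo_tool", "kwargs": {"increments": [{"tx": -0.027,"ty": -0.01,"tz": -0.033,"ax": 0,"ay": 0,"az": 0,"fingers": 1},{"tx": -0.027,"ty": -0.01,"tz": -0.033,"ax": 0,"ay": 0,"az": 0,"fingers": 1},{"tx": -0.027,"ty": -0.01,"tz": -0.033,"ax": 0,"ay": 0,"az": 0,"fingers": 1},{"tx": -0.027,"ty": -0.01,"tz": -0.033,"ax": 0,"ay": 0,"az": 0,"fingers": 1},{"tx": -0.012,"ty": -0.004,"tz": -0.04,"ax": 0,"ay": 0,"az": 0,"fingers": 1}]}}

```text
time_s: 3.6
ee_pos: [0.5865, 0.0442, 0.1658]
tool_rot: [[-0.075, 0.997, 0.001], [0.997, 0.075, -0.0], [-0.0, 0.001, -1.0]]
force: [-0.3, -0.1, 1.5]
gripper_width: 0.001
grip_force: 0.6
```

Call:
{"fn": "servo_tool", "kwargs": {"increments": [{"tx": -0.012,"ty": -0.004,"tz": -0.04,"ax": 0,"ay": 0,"az": 0,"fingers": 1},{"tx": -0.012,"ty": -0.004,"tz": -0.04,"ax": 0,"ay": 0,"az": 0,"fingers": 1},{"tx": -0.012,"ty": -0.004,"tz": -0.04,"ax": 0,"ay": 0,"az": 0,"fingers": 1},{"tx": -0.012,"ty": -0.004,"tz": -0.04,"ax": 0,"ay": 0,"az": 0,"fingers": 1},{"tx": -0.012,"ty": -0.004,"tz": -0.04,"ax": 0,"ay": 0,"az": 0,"fingers": 1},{"tx": -0.012,"ty": -0.004,"tz": -0.04,"ax": 0,"ay": 0,"az": 0,"fingers": 1},{"tx": -0.012,"ty": -0.004,"tz": -0.04,"ax": 0,"ay": 0,"az": 0,"fingers": 1}]}}

```text
time_s: 4.3
ee_pos: [0.5739, 0.0401, 0.1234]
tool_rot: [[-0.075, 0.997, -0.0], [0.997, 0.075, -0.0], [-0.0, -0.0, -1.0]]
force: [-0.6, 0.4, 1.8]
gripper_width: -0.0
grip_force: 0.5
```

```bash
python3 - <<'E'
from h import *
s=monitor.sense(); print(s["ee_pos"],s["force"],s["joint_pos"])
p,d=grab_frame("side"); cv2.imwrite("pics/s1.png",p[100:320,180:460])
E
```

```text
[0.57385948 0.04013176 0.12342943] [-0.61232619  0.43452683  1.83846728] [ 0.31290419  0.3752582  -0.57333541  1.78767664  0.23178236  1.04626065
 -0.27061256]
```

View pics/s1.png

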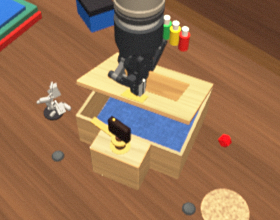

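The lid is following the fingers down, and the peg and the other objects are untouched.

Call:
{"fn": "servo_tool", "kwargs": {"increments": [{"tx": -0.005,"ty": -0.002,"tz": -0.03,"ax": 0,"ay": 0,"az": 0,"fingers": 1},{"tx": -0.005,"ty": -0.002,"tz": -0.03,"ax": 0,"ay": 0,"az": 0,"fingers": 1},{"tx": -0.005,"ty": -0.002,"tz": -0.03,"ax": 0,"ay": 0,"az": 0,"fingers": 1},{"tx": -0.005,"ty": -0.002,"tz": -0.03,"ax": 0,"ay": 0,"az": 0,"fingers": 1},{"tx": -0.005,"ty": -0.002,"tz": -0.02,"ax": 0,"ay": 0,"az": 0,"fingers": 1},{"tx": 0,"ty": 0,"tz": -0.02,"ax": 0,"ay": 0,"az": 0,"fingers": 1},{"tx": 0,"ty": 0,"tz": -0.02,"ax": 0,"ay": 0,"az": 0,"fingers": 1},{"tx": 0,"ty": 0,"tz": 0,"ax": 0,"ay": 0,"az": 0,"fingers": 1}]}}

```text
time_s: 5.15
ee_pos: [0.5702, 0.0387, 0.0965]
tool_rot: [[-0.075, 0.997, -0.0], [0.997, 0.075, 0.0], [0.0, -0.0, -1.0]]
force: [0.3, -0.1, -0.0]
gripper_width: -0.004
grip_force: 0.0
```

Call:
{"fn": "servo_tool", "kwargs": {"increments": [{"tx": 0,"ty": 0,"tz": -0.01,"ax": 0,"ay": 0,"az": 0,"fingers": 1},{"tx": 0,"ty": 0,"tz": -0.01,"ax": 0,"ay": 0,"az": 0,"fingers": 1},{"tx": 0,"ty": 0,"tz": 0,"ax": 0,"ay": 0,"az": 0,"fingers": 1},{"tx": 0,"ty": 0,"tz": 0,"ax": 0,"ay": 0,"az": 0,"fingers": 1}]}}

```text
time_s: 5.55
ee_pos: [0.5704, 0.0387, 0.094]
tool_rot: [[-0.075, 0.997, 0.0], [0.997, 0.075, 0.0], [0.0, 0.0, -1.0]]
force: [0.5, -0.7, 0.4]
gripper_width: 0.003
grip_force: 0.0
```

Call:
{"fn": "servo_tool", "kwargs": {"increments": [{"tx": 0,"ty": 0,"tz": -0.007,"ax": 0,"ay": 0,"az": 0,"fingers": 1},{"tx": 0,"ty": 0,"tz": -0.007,"ax": 0,"ay": 0,"az": 0,"fingers": 1},{"tx": 0,"ty": 0,"tz": 0,"ax": 0,"ay": 0,"az": 0,"fingers": 1}]}}

```text
time_s: 5.85
ee_pos: [0.5703, 0.0387, 0.0918]
tool_rot: [[-0.075, 0.997, -0.0], [0.997, 0.075, -0.0], [-0.0, -0.0, -1.0]]
force: [0.1, -0.1, 0.7]
gripper_width: 0.001
grip_force: 0.2
```

```bash
python3 - <<'E'
from h import *
s=monitor.sense(); print(s["ee_pos"],s["force"])
p,d=grab_frame("top"); P=cloud("top",d); cv2.imwrite("pics/t2.png",cv2.resize(p[110:280,220:420],None,fx=3,fy=3))
c,si=np.cos(np.radians(20.1)),np.sin(np.radians(20.1)); R=np.array([[c,-si],[si,c]])
b=(P[...,:2]-[.6163,.0566])@R
for x0 in(-.07,-.03,.03,.07):
    m=(abs(b[...,0]-x0)<.008)&(abs(abs(b[...,1])-.085)<.015)&(P[...,2]>.0); print(x0,np.percentile(P[...,2][m],[10,50,90]),m.sum())
E
```

```text
[0.57026334 0.03865976 0.09176386] [ 0.10176733 -0.14658451  0.69661366]
-0.07 [0.12904953 0.13107336 0.13362905] 112
-0.03 [0.11981815 0.12264549 0.12480694] 108
0.03 [0.10606109 0.10915841 0.11184534] 99
0.07 [0.0978821  0.10028937 0.10278572] 190
```

View pics/t2.png

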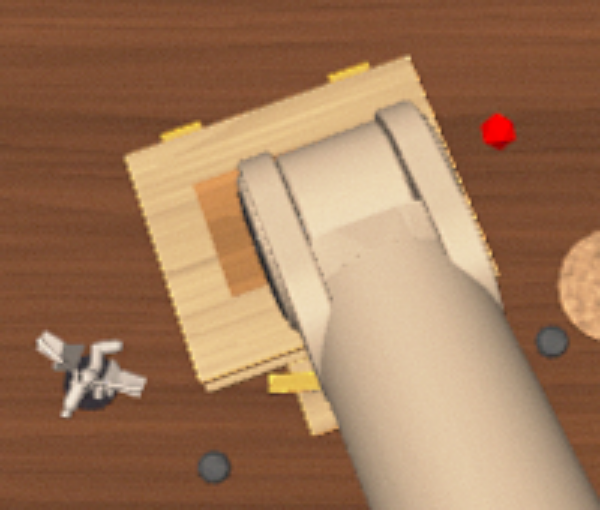

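```bash
python3 - <<'E'
from h import *
p,d=grab_frame("side"); q,d2=grab_frame("wrist"); 
a=cv2.resize(p[120:300,200:420],None,fx=2,fy=2); b=cv2.resize(q,(400,250))
w=np.zeros((610,440,3),np.uint8); w[:360]=a; w[360:,:400]=b
cv2.imwrite("pics/m3.png",w[:600])
P=cloud("side",d)
c,si=np.cos(np.radians(20.1)),np.sin(np.radians(20.1)); R=np.array([[c,-si],[si,c]])
b=(P[...,:2]-[.6163,.0566])@R
for x0 in(-.07,-.03,.03,.07):
    m=(abs(b[...,0]-x0)<.008)&(abs(abs(b[...,1])-.085)<.015)&(P[...,2]>.0); print(x0,np.percentile(P[...,2][m],[10,50,90]),m.sum())
print(monitor.sense()["ee_pos"],monitor.sense()["force"])
E
```

```text
-0.07 [0.12837778 0.13009868 0.13180425] 197
-0.03 [0.00569706 0.11970661 0.12237427] 284
0.03 [0.10578862 0.10763819 0.10943064] 123
0.07 [0.09669836 0.09837682 0.10019126] 72
[0.57033716 0.03871668 0.09184618] [-0.27281771  0.01552912 -0.77329588]
```

View pics/m3.png

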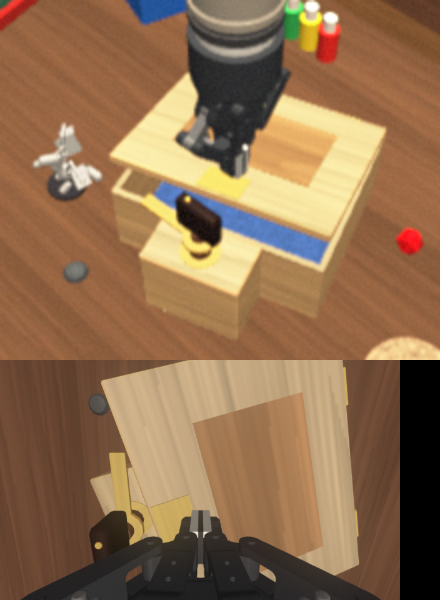

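```bash
python3 - <<'E'
from h import *
p,d=grab_frame("side"); P=cloud("side",d); 
for v in range(186,216,2):
    print(v,[(tuple(np.round(P[v,u]*1000).astype(int)),int(p[v,u].mean())) for u in(310,314,317,320,323)])
print(monitor.sense()["ee_pos"])
f,cx,cy,R,t=cal("side"); s=monitor.sense()
for k in(0,-.019,-.035):
    X=s["ee_pos"]+s["tool_rot"][:,2]*k; c=R@X+t; print(k,f*c[0]/c[2]+cx,f*c[1]/c[2]+cy,c[2])
f,cx,cy,R,t=cal("wrist"); c=R@s["ee_pos"]+t; print("wrist",f*c[0]/c[2]+cx,f*c[1]/c[2]+cy,c)
q,dw=grab_frame("wrist"); print(dw[240:270:4,318:326:3])
E
```

```text
186 [((np.int64(545), np.int64(31), np.int64(208)), 33), ((np.int64(550), np.int64(27), np.int64(207)), 69), ((np.int64(554), np.int64(24), np.int64(206)), 33), ((np.int64(558), np.int64(20), np.int64(206)), 51), ((np.int64(566), np.int64(21), np.int64(198)), 39)]
188 [((np.int64(558), np.int64(45), np.int64(180)), 63), ((np.int64(555), np.int64(31), np.int64(194)), 53), ((np.int64(554), np.int64(24), np.int64(200)), 42), ((np.int64(559), np.int64(21), np.int64(199)), 46), ((np.int64(573), np.int64(27), np.int64(183)), 34)]
190 [((np.int64(556), np.int64(42), np.int64(180)), 83), ((np.int64(555), np.int64(31), np.int64(189)), 62), ((np.int64(554), np.int64(24), np.int64(195)), 39), ((np.int64(558), np.int64(21), np.int64(195)), 40), ((np.int64(573), np.int64(27), np.int64(178)), 37)]
192 [((np.int64(551), np.int64(37), np.int64(182)), 83), ((np.int64(557), np.int64(33), np.int64(181)), 80), ((np.int64(556), np.int64(25), np.int64(188)), 36), ((np.int64(563), np.int64(25), np.int64(181)), 50), ((np.int64(573), np.int64(27), np.int64(172)), 136)]
194 [((np.int64(546), np.int64(33), np.
[... 2799 characters left out ...]
9), ((np.int64(557), np.int64(19), np.int64(131)), 199), ((np.int64(561), np.int64(15), np.int64(131)), 213)]
[0.57034716 0.03871365 0.09184418]
0 317.0523957726694 216.73405094836377 0.7986583698937095
-0.019 317.10391643543517 210.6329171467911 0.7839532432187406
-0.035 317.14882545244717 205.31474173952083 0.7715699786503457
wrist 318.50712138628427 231.34160218388337 [-0.00128717  0.01693432  0.19062485]
[[0.15453    0.15505718 0.1548545 ]
 [0.1441621  0.14386106 0.14349045]
 [0.14079566 0.1406044  0.13874249]
 [0.13622157 0.13476045 0.13592076]
 [0.13170004 0.13120697 0.1317249 ]
 [0.12847224 0.1280761  0.1270954 ]
 [0.1242051  0.12345719 0.12451106]
 [0.12223563 0.12116194 0.12047871]]
```

The finger ends actually sit about 34 mm above the reported TCP: both cameras put them at z≈0.126 on a lid still open by 0.22. I'll work with that offset and keep pressing until the force rises.

Call:
{"fn": "servo_tool", "kwargs": {"increments": [{"tx": -0.003,"ty": -0.001,"tz": -0.03,"ax": 0,"ay": 0,"az": 0,"fingers": 1},{"tx": -0.003,"ty": -0.001,"tz": -0.03,"ax": 0,"ay": 0,"az": 0,"fingers": 1},{"tx": -0.003,"ty": -0.001,"tz": -0.03,"ax": 0,"ay": 0,"az": 0,"fingers": 1},{"tx": -0.003,"ty": -0.001,"tz": -0.03,"ax": 0,"ay": 0,"az": 0,"fingers": 1},{"tx": 0,"ty": 0,"tz": -0.03,"ax": 0,"ay": 0,"az": 0,"fingers": 1},{"tx": 0,"ty": 0,"tz": -0.01,"ax": 0,"ay": 0,"az": 0,"fingers": 1}]}}

```text
time_s: 6.7
ee_pos: [0.5682, 0.038, 0.0671]
tool_rot: [[-0.075, 0.997, -0.001], [0.997, 0.075, -0.0], [0.0, -0.001, -1.0]]
force: [-0.3, 0.6, 0.6]
gripper_width: -0.001
grip_force: 0.4
```

Call:
{"fn": "servo_tool", "kwargs": {"increments": [{"tx": 0,"ty": 0,"tz": -0.01,"ax": 0,"ay": 0,"az": 0,"fingers": 1},{"tx": 0,"ty": 0,"tz": -0.01,"ax": 0,"ay": 0,"az": 0,"fingers": 1},{"tx": 0,"ty": 0,"tz": -0.01,"ax": 0,"ay": 0,"az": 0,"fingers": 1},{"tx": 0,"ty": 0,"tz": -0.01,"ax": 0,"ay": 0,"az": 0,"fingers": 1},{"tx": 0,"ty": 0,"tz": 0,"ax": 0,"ay": 0,"az": 0,"fingers": 1}]}}

```text
time_s: 7.2
ee_pos: [0.5686, 0.0381, 0.0617]
tool_rot: [[-0.075, 0.997, 0.0], [0.997, 0.075, 0.0], [0.0, 0.0, -1.0]]
force: [-0.0, 0.1, -0.5]
gripper_width: -0.001
grip_force: 0.0
```

```bash
cat > lid.py <<'E'
from h import *
def lid():
    p,d=grab_frame("top"); P=cloud("top",d)
    c,si=np.cos(np.radians(20.1)),np.sin(np.radians(20.1)); R=np.array([[c,-si],[si,c]])
    b=(P[...,:2]-[.6163,.0566])@R
    m=(abs(b[...,0])<.08)&(b[...,1]>.07)&(b[...,1]<.1)&(abs(P[...,2]-.1)<.06)
    k=np.polyfit(b[m][:,0],P[...,2][m],1); return -np.arctan(k[0]),k[1],m.sum()
if __name__=="__main__": print(lid(),monitor.sense()["ee_pos"],monitor.sense()["force"])
E
python3 lid.py
```

```text
(np.float64(0.018687913537598754), np.float64(0.0973210720445135), np.int64(1022)) [0.56861663 0.03819923 0.06182469] [0.37413958 0.13345313 0.65290956]
```

Call:
{"fn": "servo_tool", "kwargs": {"increments": [{"tx": 0,"ty": 0,"tz": -0.01,"ax": 0,"ay": 0,"az": 0,"fingers": 1},{"tx": 0,"ty": 0,"tz": -0.007,"ax": 0,"ay": 0,"az": 0,"fingers": 1},{"tx": 0,"ty": 0,"tz": -0.007,"ax": 0,"ay": 0,"az": 0,"fingers": 1},{"tx": 0,"ty": 0,"tz": 0,"ax": 0,"ay": 0,"az": 0,"fingers": 1}]}}

```text
time_s: 7.65
ee_pos: [0.5686, 0.0381, 0.0589]
tool_rot: [[-0.075, 0.997, 0.0], [0.997, 0.075, -0.0], [-0.0, 0.0, -1.0]]
force: [-2.0, -0.0, 3.1]
gripper_width: -0.002
grip_force: 2.3
```

Call:
{"fn": "servo_tool", "kwargs": {"increments": [{"tx": 0,"ty": 0,"tz": -0.007,"ax": 0,"ay": 0,"az": 0,"fingers": 1},{"tx": 0,"ty": 0,"tz": 0,"ax": 0,"ay": 0,"az": 0,"fingers": 1},{"tx": 0,"ty": 0,"tz": 0,"ax": 0,"ay": 0,"az": 0,"fingers": 1}]}}

```text
time_s: 7.95
ee_pos: [0.5687, 0.0381, 0.0588]
tool_rot: [[-0.075, 0.997, 0.0], [0.997, 0.075, -0.001], [-0.001, 0.0, -1.0]]
force: [-4.0, -0.8, 10.9]
gripper_width: -0.006
grip_force: 5.4
```

```bash
python3 lid.py
```

```text
(np.float64(-0.0006956604458258747), np.float64(0.09558538926671992), np.int64(1019)) [0.56867189 0.03812228 0.05881111] [-3.54725759 -0.5766382  10.41590731]
```

The lid is shut: the fitted slope is 0.000 and its face is at 0.0956. I'll retreat, half open the fingers and go over the peg.

Call:
{"fn": "servo_tool", "kwargs": {"increments": [{"tx": 0,"ty": 0,"tz": 0.1,"ax": 0,"ay": 0,"az": 0,"fingers": 1},{"tx": 0,"ty": 0,"tz": 0.15,"ax": 0,"ay": 0,"az": 0,"fingers": 1},{"tx": 0,"ty": 0,"tz": 0.2,"ax": 0,"ay": 0,"az": 0,"fingers": 0.1},{"tx": 0,"ty": 0,"tz": 0.2,"ax": 0,"ay": 0,"az": 0,"fingers": 0.1},{"tx": -0.14,"ty": -0.05,"tz": 0.06,"ax": 0,"ay": 0,"az": 0,"fingers": 0.1},{"tx": -0.14,"ty": -0.05,"tz": 0,"ax": 0,"ay": 0,"az": 0,"fingers": 0.1},{"tx": -0.14,"ty": -0.047,"tz": 0,"ax": 0,"ay": 0,"az": 0.01,"fingers": 0.1},{"tx": 0,"ty": 0,"tz": 0,"ax": 0,"ay": 0,"az": 0,"fingers": 0.1}]}}

```text
time_s: 8.8
ee_pos: [0.5033, 0.0147, 0.1642]
tool_rot: [[-0.079, 0.997, -0.001], [0.997, 0.079, -0.002], [-0.002, -0.001, -1.0]]
force: [0.6, -0.3, 0.0]
gripper_width: 0.45
grip_force: 0.0
```

```bash
python3 - <<'E'
from h import *
from lid import lid
print(lid()[:2]); s=monitor.sense(); print(s["ee_pos"],s["tool_rot"],s["gripper_width"],s["force"])
q,dw=grab_frame("wrist"); f,cx,cy,R,t=cal("wrist"); P=cloud("wrist",dw)
hsv=cv2.cvtColor(q,cv2.COLOR_BGR2HSV)
cv2.imwrite("pics/w4.png",q); np.save("w4.npy",dw)
for nm,X in(("axis156",[.5055,.016,.156]),("tip",s["ee_pos"]),("tip+37",s["ee_pos"]+[0,0,.037])):
    c=R@np.array(X)+t; print(nm,f*c[0]/c[2]+cx,f*c[1]/c[2]+cy,c[2])
m=(abs(P[...,2]-.156)<.006)&(np.hypot(P[...,0]-.5055,P[...,1]-.016)<.04)
pts=P[m][:,:2].astype(np.float32); print(m.sum(), cv2.minAreaRect(pts) if m.sum() else 0)
E
```

```text
(np.float64(0.0004891101641294092), np.float64(0.0955546710575034))
[0.50508887 0.0154083  0.16437313] [[-0.07927058  0.9968525   0.00112376]
 [ 0.99685248  0.07927177 -0.00105809]
 [-0.00114384  0.00103635 -0.99999881]] 0.44801986992302134 [ 0.86291379  0.4610791  -0.89487299]
axis156 317.65618380510386 226.57426695446492 0.1987572586487998
tip 316.8043984381963 232.09192458766566 0.19082648063730795
tip+37 316.0798284292225 258.607506864983 0.15513604850139165
1467 ((0.5069401264190674, 0.01854563131928444), (0.013796474784612656, 0.04508098587393761), 5.031793117523193)
```

View pics/w4.png

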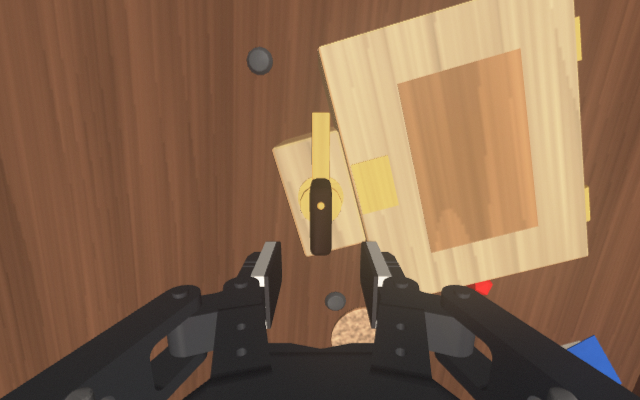

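```bash
python3 - <<'E'
from h import *
dw=np.load("w4.npy"); P=cloud("wrist",dw); v,u=np.mgrid[:400,:640]
t=monitor.sense()["ee_pos"]
m=(dw>0)&(P[...,2]>.185)&(v>235)&(v<345)&(u>235)&(u<400)
for zlo,zhi in((.17,.22),(.205,.215),(.215,.225),(.225,.235),(.235,.245)):
  for nm,a,b in(("L",235,282),("R",358,400)):
    k=(P[...,2]>zlo)&(P[...,2]<zhi)&(v>235)&(v<345)&(u>=a)&(u<b)
    if k.sum(): q=P[k]; print(zlo,nm,k.sum(),"min",q.min(0).round(4),"max",q.max(0).round(4))
E
```

```text
0.17 L 526 min [0.474  0.003  0.2015] max [0.489  0.0257 0.2199]
0.17 R 527 min [0.5254 0.0062 0.202 ] max [0.5396 0.0293 0.22  ]
0.205 L 287 min [0.4741 0.003  0.205 ] max [0.489  0.0254 0.215 ]
0.205 R 285 min [0.5254 0.0062 0.2051] max [0.5388 0.0293 0.2149]
0.215 L 433 min [0.474  0.0035 0.215 ] max [0.489  0.0258 0.225 ]
0.215 R 435 min [0.5254 0.0061 0.2151] max [0.5396 0.0293 0.225 ]
0.225 L 514 min [0.4738 0.0028 0.225 ] max [0.489  0.0257 0.235 ]
0.225 R 483 min [0.5254 0.0054 0.225 ] max [0.5388 0.0293 0.235 ]
0.235 L 648 min [0.476  0.0031 0.235 ] max [0.489  0.027  0.2449]
0.235 R 657 min [0.5252 0.0061 0.235 ] max [0.5342 0.0311 0.245 ]
```

The wrist cloud puts the head at (0.5069, 0.0185), 45×14 mm at 5.0°. The tool centre, from the pads, is (0.5072, 0.0161) with the tips at 0.2015. So I shift y by about 2 mm and descend.

Call:
{"fn": "servo_tool", "kwargs": {"increments": [{"tx": 0,"ty": 0.012,"tz": -0.05,"ax": 0,"ay": 0,"az": 0.01,"fingers": 0.1},{"tx": 0,"ty": 0,"tz": -0.08,"ax": 0,"ay": 0,"az": 0,"fingers": 0.1},{"tx": 0,"ty": 0,"tz": -0.08,"ax": 0,"ay": 0,"az": 0,"fingers": 0.1},{"tx": 0,"ty": 0,"tz": -0.08,"ax": 0,"ay": 0,"az": 0,"fingers": 0.1},{"tx": 0,"ty": 0,"tz": -0.08,"ax": 0,"ay": 0,"az": 0,"fingers": 0.1},{"tx": 0,"ty": 0,"tz": -0.08,"ax": 0,"ay": 0,"az": 0,"fingers": 0.1},{"tx": 0,"ty": 0,"tz": -0.08,"ax": 0,"ay": 0,"az": 0,"fingers": 0.1},{"tx": 0,"ty": 0,"tz": 0,"ax": 0,"ay": 0,"az": 0,"fingers": 0.1}]}}

```text
time_s: 9.7
ee_pos: [0.504, 0.0177, 0.0823]
tool_rot: [[-0.086, 0.996, -0.004], [0.996, 0.086, 0.0], [0.0, -0.004, -1.0]]
force: [0.1, 0.2, -0.4]
gripper_width: 0.45
grip_force: 0.0
```

Call:
{"fn": "servo_tool", "kwargs": {"increments": [{"tx": 0,"ty": 0,"tz": 0,"ax": 0,"ay": 0,"az": 0,"fingers": 1},{"tx": 0,"ty": 0,"tz": 0,"ax": 0,"ay": 0,"az": 0,"fingers": 1},{"tx": 0,"ty": 0,"tz": 0,"ax": 0,"ay": 0,"az": 0,"fingers": 1},{"tx": 0,"ty": 0,"tz": 0,"ax": 0,"ay": 0,"az": 0,"fingers": 1},{"tx": 0,"ty": 0,"tz": 0,"ax": 0,"ay": 0,"az": 0,"fingers": 1}], "squeeze": 80}}

```text
time_s: 10.2
ee_pos: [0.505, 0.0178, 0.0846]
tool_rot: [[-0.085, 0.996, -0.001], [0.996, 0.085, -0.0], [-0.0, -0.001, -1.0]]
force: [-4.3, -0.1, 3.9]
gripper_width: 0.152
grip_force: 78.3
```

```bash
python3 - <<'E'
from h import *
s=monitor.sense(); print(s["time_s"],s["ee_pos"],s["force"],s["ft_torque"],s["gripper_width"],s["grip_force"],s["joint_pos"])
p,_=grab_frame("side"); q,_=grab_frame("wrist")
w=np.zeros((530,480,3),np.uint8); w[:280]=cv2.resize(p[170:310,230:400],(480,280)); w[280:]=cv2.resize(q,(480,300))[:250]
cv2.imwrite("pics/g5.png",w)
E
```

```text
10.2 [0.50502242 0.0178309  0.08456442] [-4.33666354 -0.07152677  3.93863557] [ 0.05178856  0.8164079  -0.02255294] 0.1523886304609041 78.3042730903253 [ 0.37470349  0.30218285 -0.57979491  1.98388211  0.20760597  0.91388187
 -0.2268136 ]
```

View pics/g5.png

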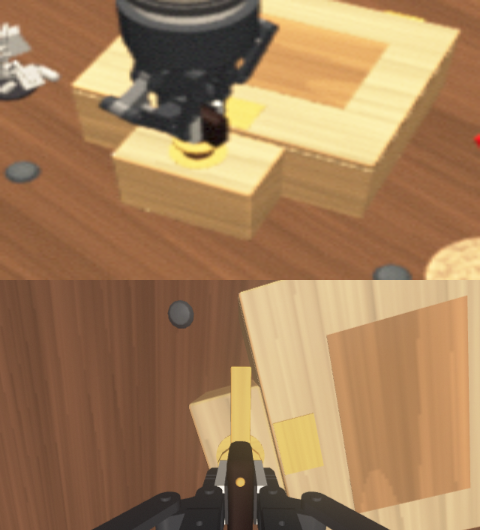

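Gripped on the head across its 14 mm, with the lid still shut. Now I press gently, watching the force.

Call:
{"fn": "servo_tool", "kwargs": {"increments": [{"tx": -0.002,"ty": 0,"tz": -0.004,"ax": 0,"ay": 0,"az": 0,"fingers": 1},{"tx": -0.002,"ty": 0,"tz": -0.004,"ax": 0,"ay": 0,"az": 0,"fingers": 1},{"tx": 0,"ty": 0,"tz": -0.004,"ax": 0,"ay": 0,"az": -0.028,"fingers": 1},{"tx": 0,"ty": 0,"tz": 0,"ax": 0,"ay": 0,"az": -0.028,"fingers": 1},{"tx": 0,"ty": 0,"tz": 0,"ax": 0,"ay": 0,"az": -0.028,"fingers": 1}]}}

```text
time_s: 10.8
ee_pos: [0.505, 0.0178, 0.0824]
tool_rot: [[-0.041, 0.999, 0.0], [0.999, 0.041, -0.0], [-0.0, 0.0, -1.0]]
force: [-2.9, -0.2, 4.0]
gripper_width: 0.151
grip_force: 78.3
```

```bash
cat > st.py <<'E'
from h import *
s=monitor.sense(); T=s["tool_rot"]; print("t",s["time_s"],"ee",s["ee_pos"].round(5),"F",s["force"].round(1),"M",s["ft_torque"].round(2),"ang",np.degrees(np.arctan2(T[1,1],T[0,1])).round(2),"tilt",T[:2,2].round(4),s["gripper_width"],s["grip_force"])
E
python3 st.py
```

```text
t 10.8 ee [0.50505 0.01783 0.08241] F [-2.9 -0.2  4. ] M [-0.02  0.74  0.07] ang 2.33 tilt [ 0.0003 -0.0001] 0.150782441110739 78.32976156380028
```

Call:
{"fn": "servo_tool", "kwargs": {"increments": [{"tx": 0,"ty": 0,"tz": -0.002,"ax": 0,"ay": 0,"az": -0.028,"fingers": 1},{"tx": 0,"ty": 0,"tz": -0.002,"ax": 0,"ay": 0,"az": -0.028,"fingers": 1},{"tx": 0,"ty": 0,"tz": -0.002,"ax": 0,"ay": 0,"az": -0.028,"fingers": 1},{"tx": 0,"ty": 0,"tz": -0.002,"ax": 0,"ay": 0,"az": -0.028,"fingers": 1},{"tx": 0,"ty": 0,"tz": 0,"ax": 0,"ay": 0,"az": -0.028,"fingers": 1}]}}

```text
time_s: 11.3
ee_pos: [0.5051, 0.0178, 0.0813]
tool_rot: [[0.033, 0.999, 0.0], [0.999, -0.033, -0.0], [-0.0, 0.0, -1.0]]
force: [-4.0, -0.7, 3.4]
gripper_width: 0.157
grip_force: 78.3
```

```bash
python3 st.py
```

```text
t 11.3 ee [0.50507 0.01781 0.08126] F [-4.  -0.7  3.4] M [-0.08  0.68  0.06] ang -1.89 tilt [ 0.0004 -0.    ] 0.15663784053059313 78.28530586324632
```

Call:
{"fn": "servo_tool", "kwargs": {"increments": [{"tx": -0.003,"ty": 0,"tz": -0.002,"ax": 0,"ay": 0,"az": -0.028,"fingers": 1},{"tx": 0,"ty": 0,"tz": -0.002,"ax": 0,"ay": 0,"az": -0.028,"fingers": 1},{"tx": 0,"ty": 0,"tz": -0.002,"ax": 0,"ay": 0,"az": -0.028,"fingers": 1},{"tx": 0,"ty": 0,"tz": -0.002,"ax": 0,"ay": 0,"az": -0.028,"fingers": 1},{"tx": 0,"ty": 0,"tz": -0.002,"ax": 0,"ay": 0,"az": -0.028,"fingers": 1},{"tx": 0,"ty": 0,"tz": 0,"ax": 0,"ay": 0,"az": -0.028,"fingers": 1}]}}

```text
time_s: 11.9
ee_pos: [0.5051, 0.0178, 0.0802]
tool_rot: [[0.121, 0.993, 0.001], [0.993, -0.121, -0.0], [0.0, 0.001, -1.0]]
force: [-3.6, -1.3, 6.7]
gripper_width: 0.15
grip_force: 78.7
```

```bash
python3 st.py
```

```text
t 11.9 ee [0.50512 0.01783 0.08024] F [-3.6 -1.3  6.7] M [-0.07  0.62  0.08] ang -6.93 tilt [ 0.0013 -0.0001] 0.14953704673146037 78.67211788427085
```

Call:
{"fn": "servo_tool", "kwargs": {"increments": [{"tx": -0.003,"ty": 0,"tz": -0.002,"ax": 0,"ay": 0,"az": -0.028,"fingers": 1},{"tx": 0,"ty": 0,"tz": -0.002,"ax": 0,"ay": 0,"az": -0.028,"fingers": 1},{"tx": 0,"ty": 0,"tz": -0.002,"ax": 0,"ay": 0,"az": -0.028,"fingers": 1},{"tx": 0,"ty": 0,"tz": -0.001,"ax": 0,"ay": 0,"az": -0.028,"fingers": 1},{"tx": 0,"ty": 0,"tz": 0,"ax": 0,"ay": 0,"az": -0.028,"fingers": 1},{"tx": 0,"ty": 0,"tz": 0,"ax": 0,"ay": 0,"az": -0.028,"fingers": 1}]}}

```text
time_s: 12.5
ee_pos: [0.5051, 0.0178, 0.0795]
tool_rot: [[0.207, 0.978, 0.002], [0.978, -0.207, -0.0], [0.0, 0.002, -1.0]]
force: [-1.8, 0.3, 8.2]
gripper_width: 0.151
grip_force: 78.9
```

```bash
python3 st.py
```

```text
t 12.5 ee [0.50515 0.01778 0.07954] F [-1.8  0.3  8.2] M [-0.15  0.62  0.06] ang -11.96 tilt [ 0.0023 -0.0003] 0.1506496581590608 78.91577437520027
```

Call:
{"fn": "servo_tool", "kwargs": {"increments": [{"tx": 0,"ty": 0,"tz": -0.002,"ax": 0,"ay": 0,"az": -0.028,"fingers": 1},{"tx": 0,"ty": 0,"tz": -0.002,"ax": 0,"ay": 0,"az": -0.028,"fingers": 1},{"tx": 0,"ty": 0,"tz": -0.002,"ax": 0,"ay": 0,"az": -0.028,"fingers": 1},{"tx": 0,"ty": 0,"tz": -0.001,"ax": 0,"ay": 0,"az": -0.028,"fingers": 1},{"tx": 0,"ty": 0,"tz": -0.001,"ax": 0,"ay": 0,"az": -0.028,"fingers": 1},{"tx": 0,"ty": 0,"tz": 0,"ax": 0,"ay": 0,"az": -0.028,"fingers": 1}]}}

```text
time_s: 13.1
ee_pos: [0.5052, 0.0178, 0.0787]
tool_rot: [[0.292, 0.956, 0.002], [0.956, -0.292, -0.0], [0.0, 0.002, -1.0]]
force: [-3.5, -0.7, 10.8]
gripper_width: 0.151
grip_force: 79.3
```

```bash
python3 st.py
```

```text
t 13.1 ee [0.50521 0.01777 0.07868] F [-3.5 -0.7 10.8] M [-0.18  0.77  0.07] ang -17.0 tilt [ 0.0024 -0.0005] 0.15147547300597589 79.31892359163612
```

Call:
{"fn": "servo_tool", "kwargs": {"increments": [{"tx": -0.002,"ty": 0,"tz": -0.002,"ax": 0,"ay": 0,"az": -0.029,"fingers": 1},{"tx": 0,"ty": 0,"tz": -0.002,"ax": 0,"ay": 0,"az": -0.029,"fingers": 1},{"tx": 0,"ty": 0,"tz": -0.002,"ax": 0,"ay": 0,"az": -0.029,"fingers": 1},{"tx": 0,"ty": 0,"tz": -0.001,"ax": 0,"ay": 0,"az": -0.029,"fingers": 1},{"tx": 0,"ty": 0,"tz": -0.001,"ax": 0,"ay": 0,"az": -0.029,"fingers": 1},{"tx": 0,"ty": 0,"tz": 0,"ax": 0,"ay": 0,"az": -0.029,"fingers": 1},{"tx": 0,"ty": 0,"tz": 0,"ax": 0,"ay": 0,"az": -0.029,"fingers": 1}]}}

```text
time_s: 13.8
ee_pos: [0.5053, 0.0177, 0.0778]
tool_rot: [[0.392, 0.92, 0.003], [0.92, -0.392, -0.001], [0.001, 0.003, -1.0]]
force: [-4.2, -0.4, 9.9]
gripper_width: 0.153
grip_force: 79.6
```

```bash
python3 st.py
```

```text
t 13.8 ee [0.50525 0.01773 0.07779] F [-4.2 -0.4  9.9] M [-0.15  0.8   0.09] ang -23.09 tilt [ 0.003  -0.0006] 0.15334642707027415 79.57005053758621
```

Call:
{"fn": "servo_tool", "kwargs": {"increments": [{"tx": -0.003,"ty": 0,"tz": -0.003,"ax": 0,"ay": 0,"az": -0.029,"fingers": 1},{"tx": 0,"ty": 0,"tz": -0.003,"ax": 0,"ay": 0,"az": -0.029,"fingers": 1},{"tx": 0,"ty": 0,"tz": -0.002,"ax": 0,"ay": 0,"az": -0.029,"fingers": 1},{"tx": 0,"ty": 0,"tz": -0.001,"ax": 0,"ay": 0,"az": -0.029,"fingers": 1},{"tx": 0,"ty": 0,"tz": -0.001,"ax": 0,"ay": 0,"az": -0.029,"fingers": 1},{"tx": 0,"ty": 0,"tz": 0,"ax": 0,"ay": 0,"az": -0.029,"fingers": 1}]}}

```text
time_s: 14.4
ee_pos: [0.5053, 0.0178, 0.0768]
tool_rot: [[0.474, 0.88, 0.004], [0.88, -0.474, -0.001], [0.001, 0.004, -1.0]]
force: [-4.5, -0.7, 13.2]
gripper_width: 0.148
grip_force: 79.9
```

```bash
python3 st.py
```

```text
t 14.4 ee [0.50528 0.01777 0.07678] F [-4.5 -0.7 13.2] M [-0.21  0.96  0.19] ang -28.31 tilt [ 0.0039 -0.0006] 0.14770554360155208 79.90392972249538
```

Call:
{"fn": "servo_tool", "kwargs": {"increments": [{"tx": -0.002,"ty": 0,"tz": -0.002,"ax": 0,"ay": 0,"az": -0.029,"fingers": 1},{"tx": 0,"ty": 0,"tz": -0.002,"ax": 0,"ay": 0,"az": -0.029,"fingers": 1},{"tx": 0,"ty": 0,"tz": -0.001,"ax": 0,"ay": 0,"az": -0.029,"fingers": 1},{"tx": 0,"ty": 0,"tz": -0.001,"ax": 0,"ay": 0,"az": -0.029,"fingers": 1},{"tx": 0,"ty": 0,"tz": 0,"ax": 0,"ay": 0,"az": -0.029,"fingers": 1},{"tx": 0,"ty": 0,"tz": 0,"ax": 0,"ay": 0,"az": -0.029,"fingers": 1}]}}

```text
time_s: 15.0
ee_pos: [0.5053, 0.0177, 0.0761]
tool_rot: [[0.553, 0.833, 0.005], [0.833, -0.553, -0.001], [0.002, 0.004, -1.0]]
force: [-3.8, -1.2, 15.3]
gripper_width: 0.151
grip_force: 79.9
```

```bash
python3 st.py
```

```text
t 15.0 ee [0.50532 0.01773 0.07608] F [-3.8 -1.2 15.3] M [-0.19  0.92  0.06] ang -33.55 tilt [ 0.0046 -0.0006] 0.1505374121907854 79.93500608950853
```

Call:
{"fn": "servo_tool", "kwargs": {"increments": [{"tx": 0,"ty": 0,"tz": 0,"ax": 0,"ay": 0,"az": -0.029,"fingers": 1},{"tx": 0,"ty": 0,"tz": -0.001,"ax": 0,"ay": 0,"az": -0.029,"fingers": 1},{"tx": 0,"ty": 0,"tz": -0.001,"ax": 0,"ay": 0,"az": -0.029,"fingers": 1},{"tx": 0,"ty": 0,"tz": -0.001,"ax": 0,"ay": 0,"az": -0.029,"fingers": 1},{"tx": 0,"ty": 0,"tz": 0,"ax": 0,"ay": 0,"az": -0.029,"fingers": 1},{"tx": 0,"ty": 0,"tz": 0,"ax": 0,"ay": 0,"az": -0.029,"fingers": 1}]}}

```text
time_s: 15.6
ee_pos: [0.5054, 0.0177, 0.0758]
tool_rot: [[0.626, 0.78, 0.005], [0.78, -0.626, -0.001], [0.002, 0.004, -1.0]]
force: [-4.0, -0.3, 15.5]
gripper_width: 0.152
grip_force: 80.0
```

```bash
python3 st.py
```

```text
t 15.6 ee [0.50539 0.01766 0.07577] F [-4.  -0.3 15.5] M [-0.23  0.93  0.12] ang -38.75 tilt [ 0.0047 -0.0008] 0.15150503677579766 80.04231466446072
```

Call:
{"fn": "servo_tool", "kwargs": {"increments": [{"tx": 0,"ty": 0,"tz": 0,"ax": 0,"ay": 0,"az": -0.029,"fingers": 1},{"tx": 0,"ty": 0,"tz": -0.001,"ax": 0,"ay": 0,"az": -0.029,"fingers": 1},{"tx": 0,"ty": 0,"tz": 0,"ax": 0,"ay": 0,"az": -0.029,"fingers": 1},{"tx": 0,"ty": 0,"tz": -0.001,"ax": 0,"ay": 0,"az": -0.029,"fingers": 1},{"tx": 0,"ty": 0,"tz": 0,"ax": 0,"ay": 0,"az": -0.029,"fingers": 1},{"tx": 0,"ty": 0,"tz": -0.001,"ax": 0,"ay": 0,"az": -0.029,"fingers": 1},{"tx": 0,"ty": 0,"tz": 0,"ax": 0,"ay": 0,"az": -0.029,"fingers": 1}]}}

```text
time_s: 16.3
ee_pos: [0.5054, 0.0176, 0.075]
tool_rot: [[0.705, 0.709, 0.005], [0.709, -0.705, -0.001], [0.003, 0.004, -1.0]]
force: [-1.9, -1.0, 10.9]
gripper_width: 0.151
grip_force: 79.6
```

```bash
python3 st.py
```

```text
t 16.3 ee [0.50538 0.01758 0.07496] F [-1.9 -1.  10.9] M [-0.42  0.55  0.06] ang -44.85 tilt [ 0.0048 -0.0007] 0.15068194849819078 79.58695360925049
```

Call:
{"fn": "servo_tool", "kwargs": {"increments": [{"tx": 0,"ty": 0,"tz": -0.002,"ax": 0,"ay": 0,"az": -0.029,"fingers": 1},{"tx": 0,"ty": 0,"tz": -0.002,"ax": 0,"ay": 0,"az": -0.029,"fingers": 1},{"tx": 0,"ty": 0,"tz": -0.001,"ax": 0,"ay": 0,"az": -0.029,"fingers": 1},{"tx": 0,"ty": 0,"tz": 0,"ax": 0,"ay": 0,"az": -0.029,"fingers": 1},{"tx": 0,"ty": 0,"tz": 0,"ax": 0,"ay": 0,"az": -0.029,"fingers": 1}]}}

```text
time_s: 16.8
ee_pos: [0.5054, 0.0176, 0.0746]
tool_rot: [[0.757, 0.654, 0.005], [0.654, -0.757, -0.001], [0.003, 0.004, -1.0]]
force: [-3.9, -1.1, 17.0]
gripper_width: 0.157
grip_force: 80.2
```

```bash
python3 st.py
```

```text
t 16.8 ee [0.50539 0.01761 0.07458] F [-3.9 -1.1 17. ] M [-0.31  0.94  0.23] ang -49.17 tilt [ 0.0047 -0.001 ] 0.15663266200343878 80.17070470377803
```

Call:
{"fn": "servo_tool", "kwargs": {"increments": [{"tx": 0,"ty": 0,"tz": 0,"ax": 0,"ay": 0,"az": -0.029,"fingers": 1},{"tx": 0,"ty": 0,"tz": 0,"ax": 0,"ay": 0,"az": -0.029,"fingers": 1},{"tx": 0,"ty": 0,"tz": 0,"ax": 0,"ay": 0,"az": -0.029,"fingers": 1},{"tx": 0,"ty": 0,"tz": 0,"ax": 0,"ay": 0,"az": -0.029,"fingers": 1},{"tx": 0,"ty": 0,"tz": 0,"ax": 0,"ay": 0,"az": -0.029,"fingers": 1},{"tx": 0,"ty": 0,"tz": -0.001,"ax": 0,"ay": 0,"az": -0.029,"fingers": 1}]}}

```text
time_s: 17.4
ee_pos: [0.5053, 0.0176, 0.0741]
tool_rot: [[0.813, 0.582, 0.005], [0.582, -0.813, -0.001], [0.003, 0.003, -1.0]]
force: [-3.9, -2.5, 14.0]
gripper_width: 0.151
grip_force: 79.8
```

```bash
python3 st.py
```

```text
t 17.4 ee [0.50535 0.01764 0.07413] F [-3.9 -2.5 14. ] M [-0.71  0.67  0.06] ang -54.41 tilt [ 0.0047 -0.0007] 0.15107113511541576 79.82501585036516
```

Call:
{"fn": "servo_tool", "kwargs": {"increments": [{"tx": 0,"ty": 0,"tz": -0.001,"ax": 0,"ay": 0,"az": -0.029,"fingers": 1},{"tx": 0,"ty": 0,"tz": -0.001,"ax": 0,"ay": 0,"az": -0.029,"fingers": 1},{"tx": 0,"ty": 0,"tz": -0.001,"ax": 0,"ay": 0,"az": -0.029,"fingers": 1},{"tx": 0,"ty": 0,"tz": 0,"ax": 0,"ay": 0,"az": -0.029,"fingers": 1},{"tx": 0,"ty": 0,"tz": 0,"ax": 0,"ay": 0,"az": -0.029,"fingers": 1},{"tx": 0,"ty": 0,"tz": 0,"ax": 0,"ay": 0,"az": -0.029,"fingers": 1}]}}

```text
time_s: 18.0
ee_pos: [0.5054, 0.0176, 0.0743]
tool_rot: [[0.862, 0.506, 0.005], [0.506, -0.863, -0.001], [0.003, 0.003, -1.0]]
force: [-4.0, -1.3, 18.6]
gripper_width: 0.153
grip_force: 80.5
```

```bash
python3 st.py
```

```text
t 18.0 ee [0.50538 0.0176  0.0743 ] F [-4.  -1.3 18.6] M [-0.25  1.26  0.25] ang -59.6 tilt [ 0.0046 -0.0011] 0.15260168243113884 80.50418108236045
```

Call:
{"fn": "servo_tool", "kwargs": {"increments": [{"tx": 0,"ty": 0,"tz": 0.001,"ax": 0,"ay": 0,"az": -0.029,"fingers": 1},{"tx": 0,"ty": 0,"tz": 0,"ax": 0,"ay": 0,"az": -0.029,"fingers": 1},{"tx": 0,"ty": 0,"tz": 0,"ax": 0,"ay": 0,"az": -0.029,"fingers": 1},{"tx": 0,"ty": 0,"tz": 0,"ax": 0,"ay": 0,"az": -0.029,"fingers": 1},{"tx": 0,"ty": 0,"tz": 0,"ax": 0,"ay": 0,"az": -0.029,"fingers": 1},{"tx": 0,"ty": 0,"tz": 0,"ax": 0,"ay": 0,"az": -0.029,"fingers": 1},{"tx": 0,"ty": 0,"tz": 0,"ax": 0,"ay": 0,"az": -0.029,"fingers": 1},{"tx": 0,"ty": 0,"tz": 0,"ax": 0,"ay": 0,"az": -0.029,"fingers": 1}]}}

```text
time_s: 18.8
ee_pos: [0.5053, 0.0175, 0.0741]
tool_rot: [[0.918, 0.398, 0.005], [0.398, -0.918, -0.001], [0.004, 0.003, -1.0]]
force: [-3.9, -2.1, 15.7]
gripper_width: 0.153
grip_force: 80.1
```

```bash
python3 st.py
```

```text
t 18.8 ee [0.50535 0.01755 0.07408] F [-3.9 -2.1 15.7] M [-0.42  1.03  0.18] ang -66.58 tilt [ 0.0045 -0.0009] 0.15257259239114468 80.10676398407668
```

Call:
{"fn": "servo_tool", "kwargs": {"increments": [{"tx": 0,"ty": 0,"tz": 0,"ax": 0,"ay": 0,"az": -0.029,"fingers": 1},{"tx": 0,"ty": 0,"tz": 0,"ax": 0,"ay": 0,"az": -0.029,"fingers": 1},{"tx": 0,"ty": 0,"tz": 0,"ax": 0,"ay": 0,"az": -0.029,"fingers": 1},{"tx": 0,"ty": 0,"tz": -0.001,"ax": 0,"ay": 0,"az": -0.029,"fingers": 1},{"tx": 0,"ty": 0,"tz": 0,"ax": 0,"ay": 0,"az": -0.029,"fingers": 1},{"tx": 0,"ty": 0,"tz": 0,"ax": 0,"ay": 0,"az": -0.029,"fingers": 1}]}}

```text
time_s: 19.4
ee_pos: [0.5054, 0.0175, 0.0741]
tool_rot: [[0.95, 0.312, 0.005], [0.312, -0.95, -0.001], [0.004, 0.002, -1.0]]
force: [-4.8, -0.9, 17.5]
gripper_width: 0.153
grip_force: 80.5
```

```bash
python3 st.py
```

```text
t 19.4 ee [0.50542 0.01751 0.07414] F [-4.8 -0.9 17.5] M [-0.29  1.17  0.25] ang -71.8 tilt [ 0.0046 -0.001 ] 0.15307518584562455 80.48821347299963
```

Call:
{"fn": "servo_tool", "kwargs": {"increments": [{"tx": 0,"ty": 0,"tz": 0,"ax": 0,"ay": 0,"az": -0.029,"fingers": 1},{"tx": 0,"ty": 0,"tz": 0,"ax": 0,"ay": 0,"az": -0.029,"fingers": 1},{"tx": 0,"ty": 0,"tz": 0,"ax": 0,"ay": 0,"az": -0.029,"fingers": 1},{"tx": 0,"ty": 0,"tz": 0,"ax": 0,"ay": 0,"az": -0.029,"fingers": 1},{"tx": 0,"ty": 0,"tz": 0,"ax": 0,"ay": 0,"az": -0.029,"fingers": 1},{"tx": 0,"ty": 0,"tz": 0,"ax": 0,"ay": 0,"az": 0,"fingers": 1},{"tx": -0.001,"ty": 0,"tz": 0.003,"ax": 0,"ay": 0,"az": 0,"fingers": 1},{"tx": -0.001,"ty": 0,"tz": 0.003,"ax": 0,"ay": 0,"az": 0,"fingers": 1}]}}

```text
time_s: 20.2
ee_pos: [0.5054, 0.0174, 0.0742]
tool_rot: [[0.971, 0.24, 0.005], [0.24, -0.971, -0.001], [0.005, 0.002, -1.0]]
force: [-0.7, -1.3, 7.9]
gripper_width: 0.15
grip_force: 79.0
```

```bash
python3 st.py
```

```text
t 20.2 ee [0.50536 0.01741 0.07416] F [-0.7 -1.3  7.9] M [-0.32  0.26  0.08] ang -76.14 tilt [ 0.0054 -0.0007] 0.1502812409238109 78.95653672982007
```

Call:
{"fn": "servo_tool", "kwargs": {"increments": [{"tx": 0,"ty": -0.001,"tz": 0.002,"ax": 0,"ay": 0,"az": 0,"fingers": 1},{"tx": 0,"ty": 0,"tz": 0.002,"ax": 0,"ay": 0,"az": 0,"fingers": 1},{"tx": 0,"ty": 0,"tz": 0,"ax": 0,"ay": 0,"az": 0,"fingers": 1}]}}

```text
time_s: 20.5
ee_pos: [0.5054, 0.0174, 0.0744]
tool_rot: [[0.971, 0.239, 0.005], [0.239, -0.971, -0.0], [0.005, 0.002, -1.0]]
force: [0.2, -0.3, 6.4]
gripper_width: 0.153
grip_force: 78.8
```

```bash
python3 st.py
```

```text
t 20.5 ee [0.50539 0.01742 0.07435] F [ 0.2 -0.3  6.4] M [-0.3   0.15 -0.03] ang -76.15 tilt [ 0.0054 -0.0003] 0.1526857699839459 78.75482928939164
```

Call:
{"fn": "servo_tool", "kwargs": {"increments": [{"tx": 0,"ty": 0,"tz": 0.002,"ax": 0,"ay": 0,"az": 0,"fingers": 1},{"tx": 0,"ty": 0,"tz": 0.002,"ax": 0,"ay": 0,"az": 0,"fingers": 1},{"tx": 0,"ty": 0,"tz": 0,"ax": 0,"ay": 0,"az": 0,"fingers": 1}]}}

```text
time_s: 20.8
ee_pos: [0.5052, 0.0175, 0.0746]
tool_rot: [[0.971, 0.24, 0.005], [0.24, -0.971, -0.0], [0.005, 0.001, -1.0]]
force: [1.9, -1.6, 4.3]
gripper_width: 0.15
grip_force: 78.6
```

```bash
python3 st.py
```

```text
t 20.8 ee [0.50525 0.01747 0.07462] F [ 1.9 -1.6  4.3] M [-0.12 -0.56  0.04] ang -76.11 tilt [ 0.0051 -0.0001] 0.15048981440099385 78.57625251403078
```

Call:
{"fn": "servo_tool", "kwargs": {"increments": [{"tx": 0.001,"ty": -0.001,"tz": 0.003,"ax": 0,"ay": 0,"az": 0,"fingers": 1},{"tx": 0,"ty": 0,"tz": 0,"ax": 0,"ay": 0,"az": 0,"fingers": 1},{"tx": 0,"ty": 0,"tz": 0,"ax": 0,"ay": 0,"az": 0,"fingers": 0.1},{"tx": 0,"ty": 0,"tz": 0,"ax": 0,"ay": 0,"az": 0,"fingers": 0.1},{"tx": 0,"ty": 0,"tz": 0,"ax": 0,"ay": 0,"az": 0,"fingers": 0.1},{"tx": 0,"ty": 0,"tz": 0,"ax": 0,"ay": 0,"az": 0,"fingers": 0.1}]}}

```text
time_s: 21.4
ee_pos: [0.5017, 0.0176, 0.0735]
tool_rot: [[0.971, 0.24, -0.002], [0.24, -0.971, -0.0], [-0.002, -0.0, -1.0]]
force: [0.1, -0.3, -0.5]
gripper_width: 0.452
grip_force: 0.0
```

Call:
{"fn": "servo_tool", "kwargs": {"increments": [{"tx": 0,"ty": 0,"tz": 0.05,"ax": 0,"ay": 0,"az": 0,"fingers": 0.1},{"tx": 0,"ty": 0,"tz": 0.1,"ax": 0,"ay": 0,"az": 0,"fingers": 0.1},{"tx": 0,"ty": 0,"tz": 0.2,"ax": 0,"ay": 0,"az": 0,"fingers": 0.1},{"tx": 0,"ty": 0,"tz": 0.2,"ax": 0,"ay": 0,"az": 0,"fingers": 0.1},{"tx": 0,"ty": 0,"tz": 0.2,"ax": 0,"ay": 0,"az": 0,"fingers": 0.1},{"tx": 0,"ty": 0,"tz": 0,"ax": 0,"ay": 0,"az": 0,"fingers": 0.1}]}}

```text
time_s: 22.0
ee_pos: [0.5061, 0.0181, 0.1916]
tool_rot: [[0.971, 0.24, 0.009], [0.24, -0.971, 0.0], [0.009, 0.002, -1.0]]
force: [0.9, 0.4, 0.1]
gripper_width: 0.452
grip_force: 0.0
```

```bash
python3 st.py; python3 - <<'E'
from h import *
p,d=grab_frame("side"); q,dw=grab_frame("wrist"); P=cloud("wrist",dw); hsv=cv2.cvtColor(q,cv2.COLOR_BGR2HSV)
v,u=np.mgrid[:400,:640]
m=(P[...,2]>.125)&(P[...,2]<.16)&(np.hypot(P[...,0]-.506,P[...,1]-.017)<.035)&(hsv[...,2]<90)
print("head",m.sum(),cv2.minAreaRect(P[m][:,:2].astype(np.float32)),np.percentile(P[m][:,2],[50,90]))
cv2.imwrite("pics/f6.png",np.vstack([cv2.resize(p[170:310,230:400],(480,280)),cv2.resize(q,(480,300))]))
E
```

```text
t 22.0 ee [0.50609 0.01806 0.19158] F [0.9 0.4 0.1] M [ 0.03 -0.01 -0.  ] ang -76.1 tilt [0.0091 0.0002] 0.4522959934087042 0.0
head 922 ((0.5053932070732117, 0.01725989580154419), (0.04454369470477104, 0.013554238714277744), 16.181615829467773) [0.14525487 0.14639706]
```

View pics/f6.png

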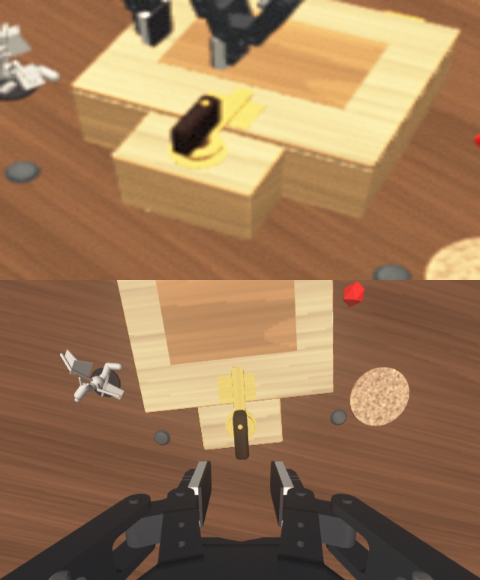

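The catch lies across the plate with the peg at 16.2°, which is swing ≈1.37, and the hand is clear. I'll recheck after a pause to see that it has settled.

Call:
{"fn": "servo_tool", "kwargs": {"increments": [{"tx": 0,"ty": 0,"tz": 0.1,"ax": 0,"ay": 0,"az": 0,"fingers": 0.1},{"tx": 0,"ty": 0,"tz": 0,"ax": 0,"ay": 0,"az": 0,"fingers": 0.1},{"tx": 0,"ty": 0,"tz": 0,"ax": 0,"ay": 0,"az": 0,"fingers": 0.1},{"tx": 0,"ty": 0,"tz": 0,"ax": 0,"ay": 0,"az": 0,"fingers": 0.1},{"tx": 0,"ty": 0,"tz": 0,"ax": 0,"ay": 0,"az": 0,"fingers": 0.1},{"tx": 0,"ty": 0,"tz": 0,"ax": 0,"ay": 0,"az": 0,"fingers": 0.1},{"tx": 0,"ty": 0,"tz": 0,"ax": 0,"ay": 0,"az": 0,"fingers": 0.1},{"tx": 0,"ty": 0,"tz": 0,"ax": 0,"ay": 0,"az": 0,"fingers": 0.1}]}}

```text
time_s: 22.9
ee_pos: [0.5028, 0.0176, 0.2016]
tool_rot: [[0.971, 0.24, -0.0], [0.24, -0.971, -0.0], [-0.0, 0.0, -1.0]]
force: [0.8, -0.0, 0.1]
gripper_width: 0.449
grip_force: 0.0
```

```bash
python3 - <<'E'
from h import *
from lid import lid
q,dw=grab_frame("wrist"); P=cloud("wrist",dw); hsv=cv2.cvtColor(q,cv2.COLOR_BGR2HSV)
m=(P[...,2]>.125)&(P[...,2]<.16)&(np.hypot(P[...,0]-.506,P[...,1]-.017)<.035)&(hsv[...,2]<90)
r=cv2.minAreaRect(P[m][:,:2].astype(np.float32)); l=lid(); print(r,l[:2])
if 13<r[2]<35 and abs(l[0])<.02: print("hand in",manip.job_done())
E
```

```text
((0.5069261789321899, 0.01742696948349476), (0.04481763020157814, 0.013479587621986866), 16.098901748657227) (np.float64(-0.0005527705096123392), np.float64(0.09560433188473752))
the job is handed in; nothing more can be done
hand in None
```

The job is handed in: the lid is shut (measured angle within 0.001 rad), and the peg is wedged with its catch across the plate at a swing of about 1.37 rad, steady about 1 s after release; the highest push read between moves was 18.6 N, and the verdict was not shown to me.

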